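# Lay the dowel in the cut-off jig and hold its stop turret at the third click

### The job

Get the cut-off jig ready: lay the round dowel flat in the two V rests, evenly across both and without dropping it, and let go of it. Then take the turret's bar grip, turn it clockwise (seen from above) to its third click, not on to the fourth, and finish with the grip still held there, because the turret springs back if you let go. Leave the flat offcut and the little jar where they are.

Things in the scene. Friction and masses are not known exactly. Their poses are not given: they have to be found in the camera images.
- dowel: round dowel, plain light wood, 182 mm long, 19 mm thick, 35 g; lies on the bench left or right of the jig, pointing roughly away from the robot. Origin mid-length at its underside as first lying (9 mm below its axis); y axis along the dowel, z up at the start
- cradle (a point): where the dowel's middle belongs: midway between the two V rests, 42 mm above the bench, on the axis of a dowel lying in them; y axis along the groove line. The rests are steel 90 degree Vs, each 14 mm long, centred 45 mm either side of this point, 42 mm wide at the mouth, rims 49 mm above the bench; between them a free gap 76 mm long over the board (top 10 mm above the bench)
- jig: cut-off jig, fixed to the bench: plywood board 80 (x) x 285 (y) x 10 mm with two V rests (their midpoint at y = +57.5 mm) and the stop turret (its axis at y = -97.5 mm); origin in the centre of the board's underside. The turret is an aluminium drum 60 mm across, top 50 mm above the bench, with six radial stop screws reaching at most 44 mm from its axis
- grip (a point): grip point on the turret's upright turning axis, 72 mm above the bench, turning with it. The black bar grip is 60 mm long, 14 mm wide, from 56 to 88 mm above the bench, over a collar 42 mm across; x axis along the bar, to the end with the small steel pointer mark. Grip it across its 14 mm width
- turret (a joint): turn in rad, clockwise from above positive; starts at home, 0 (bar 36 degrees counterclockwise of the jig's x axis). Clicks every 24 degrees: first 0.419, third 1.257, end 2.094. Return spring about 0.08 N m all the way plus a ripple of 0.07 N m: resistance peaks 6 degrees past each stop (home too) and falls to almost nothing 6 degrees before the next. Let go, it runs back to home
- offcut: flat wooden offcut, 44 x 120 x 19 mm, lying on the other side of the jig; not part of the job; origin at the centre of its underside
- wax: small jar, 45 mm across, 100 mm tall, standing towards the right; not part of the job

How it is judged:
By the outcome, as a careful person would: the job done as asked, in the order asked, and still so for the second after the job is handed in, while the arm keeps its last pose, push and grip.
It also fails if it takes over 48 s, if anything falls off the work surface, if the arm or the gripper's body presses on something with over 40 N, if the wrist force passes 120 N, or if a joint passes its speed limit or range.

### The arm

A 7-joint arm with a two-finger parallel gripper is mounted at the origin on the work surface; the furniture and walls round the work are solid. World frame = base frame: x ahead of the robot, y to its left, z up, the work surface at z = 0. Lengths are in m, angles in degrees, forces in N, time in s.
With the tool pointing down it reaches from about 0.425 to 0.875 m from the base axis. Payload 4.7 kg.
Tool frame: the origin (TCP) lies between the finger pads; the fingertips stand 8 mm ahead of it and the grasp point (between the pads) lies 11 mm behind it (env.tip_extent is the distance from the TCP to the fingertips, in m); z points along the fingers, y is the line along which they close (so a half turn about z gives the same grasp; the last joint's range is limited). The gripper opens to 87 mm and grips with 3 to 60 N. Pads are 19 mm wide; open, the fingers measure 117 mm over their backs; the gripper's body (75 mm by 190 mm) begins 51 mm behind the grasp point.
Start: joints at [66.412, 18.392, -4.016, 83.108, 1.295, 78.541, -3.26], TCP at [0.268, -0.592, 0.231] pointing down, gripper open.
Joint ranges: [-163.93, 163.93], [-17.29, 119.83], [-79.2, 71.16], [3.27, 140.29], [-89.18, 269.18], [5.43, 117.66], [-154.24, 154.24]. Speed limits (degrees/s): [147.25, 147.25, 180, 180, 180, 180, 180].

### API

Orientations are given as [roll, pitch, yaw] about the fixed x, y, z axes, in that order (R = Rz(yaw) Ry(pitch) Rx(roll)).
In Python, from cell import sensors, vision, workorder, env gives the robot as it stands.
- The arm moves only by the tool drive_tool, never from a script. Its argument "moves" is a list of rows, each an object of numbers: "x", "y", "z": the shift along the tool's x, y, z in mm; "rx", "ry", "rz": the turn, a rotation vector about the tool's x, y, z in rad; "fingers": the closure, from -1 (fully open) to 1 (shut). In form: [{"x": .., "y": .., "z": .., "rx": .., "ry": .., "rz": .., "fingers": ..}, ...]. A call has 1 to 20 rows; each row is the pose to reach, as a shift and turn from the pose commanded when the call began, along the tool's axes at that moment; what a row does not reach only later rows make up. A row lasts 1/8 s, in which the tool goes at most 62.5 mm and 10.7 degrees, less where a joint would pass 70% of its speed; a pose out of reach is approached as far as the arm can. A call with a gripper value outside its range is refused whole. The fingers move at their own pace and stop on an object; "force" is the grip in N (left out, the last holds). Time passes only in rows, so rows that repeat a pose let the fingers close. It gives the time, the measured TCP pose, the force, the opening and the grip force at its end, in the units of the state.
- sensors.get_obs(): the state, without advancing time (a new reading comes with each control period).
- vision.read_camera(name): name is "scene" or "top" or "wrist"; returns a dict with "image" (384x512x3 uint8, red, green, blue), "fx", "fy", "cx", "cy" (pixels), "k1" (the pictures are not rectified: a ray, as slopes to the right and down, at radius r is drawn at 1 + k1 r^2 times it, then the intrinsics apply), "R" (3x3) and "t" (3): a world point X has camera coordinates R X + t. Camera axes: x right, y down, z forward; pixel columns grow to the right and rows downward; lengths in m; the calibration is good to about 2 mm. A picture is of the moment at which its call begins. There is no depth.
- workorder.sign_off(): hands the job in; it is judged then, once.
The state is a dict: "time_s": time; "qpos": joint angles; "joint_velocities": joint speeds; "effort": joint torques, N m; "tool_pos": TCP position; "tool_rot": TCP orientation; "force": force on the tool from outside, world axes, zero at the start; "wrist_torque": the same for the moment, N m; "grip_width": finger opening in m; "grasp_force": force on a finger pad.
Only numpy, scipy, OpenCV 4.12 (cv2) and the standard library are available. Lean on these libraries where they do the work, as an engineer would, in place of code of your own. Each camera call takes 0.05 s, during which the arm holds its last target. There are 200 camera calls.

## Working session

There is one attempt and no reset: what is moved stays moved. The work goes in short steps, Python scripts to look and compute and a tool call to move; the robot and the scene stay as the last step left them, time stands still between calls to the robot, and variables do not carry over. Pictures are saved under pics/ and viewed, at most 12 in all, crops included, and the job is handed in when it is done.

Besides the shell and the picture viewer there is one more tool, called after "Request:" in YAML: its name, and indented under it one key for each argument. drive_tool: Moves the arm, as the interface text tells. Its arguments: {"type":"object","properties":{"moves":{"type":"array"},"force":{"type":"number"}},"required":["moves"]}

```bash
ls; mkdir -p pics
python3 - <<'E'
from cell import sensors, vision, env
import cv2
print(sensors.get_obs(), env.tip_extent)
for n in ("scene","top"):
    c=vision.read_camera(n); cv2.imwrite(f"pics/{n}0.png",c["image"][:,:,::-1])
    print(n,c["fx"],c["cx"],c["cy"],c["k1"],c["R"],c["t"])
E
```

```text
pics
{'time_s': 0.0, 'qpos': array([66.41034457, 18.43962758, -4.01431672, 83.17474029,  1.29521268,
       78.54139149, -3.26129444]), 'joint_velocities': array([-0.0027493 , -0.10560804,  0.03885515,  0.04844918,  0.08620559,
       -0.07909357, -0.11526135]), 'effort': array([ 1.40073048e-04, -4.91288352e+01, -4.03785277e-01, -3.12525558e+01,
       -6.38705771e-02,  4.37966001e-02,  1.70072376e-04]), 'tool_pos': array([ 0.26820936, -0.59148959,  0.22945632]), 'tool_rot': array([-1.79889492e+02,  6.37588631e-03,  2.43970029e+01]), 'force': array([-0.15582521, -0.20457602, -1.21516473]), 'wrist_torque': array([ 0.04816927,  0.06297705, -0.00215178]), 'grasp_force': 0.0, 'grip_width': 0.0868356803192969} 0.008
scene 460.57215253362625 256.81201167996625 190.62051421902797 -0.1407090405825554 [[ 0.45622507 -0.88975502  0.01395327]
 [-0.44508378 -0.24174012 -0.86224251]
 [ 0.77055766  0.38716628 -0.50630343]] [-0.26310827  0.25832425  1.17214026]
top 435.05787706986615 261.8654781775238 186.57354594285977 -0.036515291003226924 [[-0.01242099 -0.99982407 -0.014055  ]
 [-0.9954034   0.01369853 -0.09478615]
 [ 0.09496201  0.01281306 -0.99539843]] [-0.04448366  0.44040295  1.43886521]
```

View pics/scene0.png

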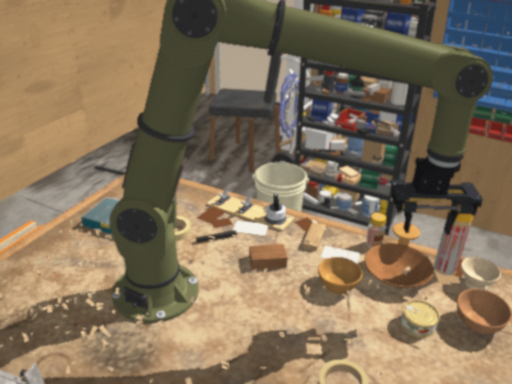

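View pics/top0.png

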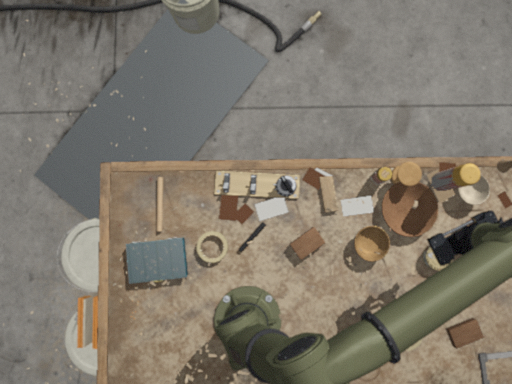

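The scene view shows the bench from the side. In the top view the jig spans (215-298, 172-198), with V rests near (226,183) and (252,184) and the turret at (287,185). The dowel runs from (159,178) to (159,232), the offcut is at (327,195), and the jar is near (385,174).

```bash
cat > h.py <<'E'
import numpy as np, cv2
from cell import sensors, vision, env
from scipy.spatial.transform import Rotation as Ro
def K(c): return np.array([[c["fx"],0,c["cx"]],[0,c["fy"],c["cy"]],[0,0,1.]])
def D(c): return np.array([c["k1"],0,0,0.])
def pix2w(c,uv,z):
    n=cv2.undistortPoints(np.float64(uv).reshape(-1,1,2),K(c),D(c)).reshape(-1,2)
    R=np.array(c["R"]);t=np.array(c["t"]);o=-R.T@t
    d=np.c_[n,np.ones(len(n))]@R
    return o+d*((z-o[2])/d[:,2])[:,None]
def w2pix(c,X):
    return cv2.projectPoints(np.float64(X).reshape(-1,1,3),cv2.Rodrigues(np.array(c["R"]))[0],np.array(c["t"]),K(c),D(c))[0].reshape(-1,2)
def shift(target,yaw=None,pos=None,rot=None):
    """tool-frame shift (mm) to world target"""
    o=sensors.get_obs(); pos=o["tool_pos"] if pos is None else pos; rot=o["tool_rot"] if rot is None else rot
    R=Ro.from_euler("xyz",rot,degrees=True)
    return R.inv().apply(np.array(target)-pos)*1000
E
python3 - <<'E'
from h import *
c=vision.read_camera("top"); im=c["image"]
cv2.imwrite("pics/topz.png",cv2.resize(im[155:250,140:340,::-1],None,fx=4,fy=4,interpolation=cv2.INTER_CUBIC))
print("dowel",pix2w(c,[(160,178),(159,232)],.0095))
print("vees",pix2w(c,[(226,183),(252,184)],.045)); print("tur",pix2w(c,[(287,185)],.07))
w=vision.read_camera("wrist");print(w["fx"],w["R"],w["t"],-np.array(w["R"]).T@w["t"])
cv2.imwrite("pics/w0.png",w["image"][:,:,::-1])
E
```

```text
dowel [[0.47493705 0.29637222 0.0095    ]
 [0.29200765 0.29808735 0.0095    ]]
vees [[ 0.45095258  0.06785131  0.045     ]
 [ 0.44643787 -0.01809545  0.045     ]]
tur [[ 0.43907037 -0.13236712  0.07      ]]
337.94340928269105 [[ 0.41211047 -0.91113336 -0.00097706]
 [-0.87101916 -0.39428084  0.29303284]
 [-0.26737724 -0.11991086 -0.95610188]] [-0.64815877 -0.03407591  0.39285922] [ 0.34247386 -0.55688647  0.3849655 ]
```

View pics/topz.png

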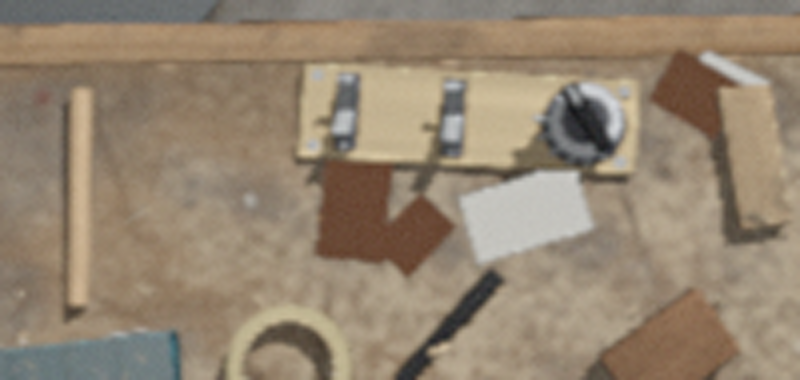

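The zoomed top view shows the V rests at about (345,110) and (452,118). The turret's black bar has its pointer end at upper left, near (570,90), and the dowel runs from (80,88) to (77,308). Next I move over the jig for a closer wrist-camera look.

Request:
drive_tool:
  moves:
    - {"x": 402, "y": -446, "z": -20, "rz": -1.09, "fingers": -1}
    - {"x": 402, "y": -446, "z": -20, "rz": -1.09, "fingers": -1}
    - {"x": 402, "y": -446, "z": -20, "rz": -1.09, "fingers": -1}
    - {"x": 402, "y": -446, "z": -20, "rz": -1.09, "fingers": -1}
    - {"x": 402, "y": -446, "z": -20, "rz": -1.09, "fingers": -1}
    - {"x": 402, "y": -446, "z": -20, "rz": -1.09, "fingers": -1}
    - {"x": 402, "y": -446, "z": -20, "rz": -1.09, "fingers": -1}
    - {"x": 402, "y": -446, "z": -20, "rz": -1.09, "fingers": -1}
    - {"x": 402, "y": -446, "z": -20, "rz": -1.09, "fingers": -1}
    - {"x": 402, "y": -446, "z": -20, "rz": -1.09, "fingers": -1}
    - {"x": 402, "y": -446, "z": -20, "rz": -1.09, "fingers": -1}
    - {"x": 402, "y": -446, "z": -20, "rz": -1.09, "fingers": -1}
    - {"x": 402, "y": -446, "z": -20, "rz": -1.09, "fingers": -1}
    - {"x": 402, "y": -446, "z": -20, "rz": -1.09, "fingers": -1}

```text
invalid input at $.moves[0]: expected keys x, y, z, rx, ry, rz, fingers
```

Run:
```python
from h import *
c=vision.read_camera("wrist");np.savez("w1.npz",**c)
cv2.imwrite("pics/w1.png",cv2.resize(c["image"][:,:,::-1],(768,576),interpolation=cv2.INTER_CUBIC))
o=sensors.get_obs();print(o["time_s"],o["tool_pos"],o["tool_rot"],o["qpos"],-np.array(c["R"]).T@c["t"])
```

```text
0.25 [ 0.26835856 -0.59176899  0.230074  ] [-1.79953735e+02  5.33257190e-03  2.43983603e+01] [66.41096006 18.41373141 -4.01683855 83.13779684  1.2966451  78.54001397
 -3.26117631] [ 0.34249353 -0.55692278  0.3851338 ]
```

View pics/w1.png

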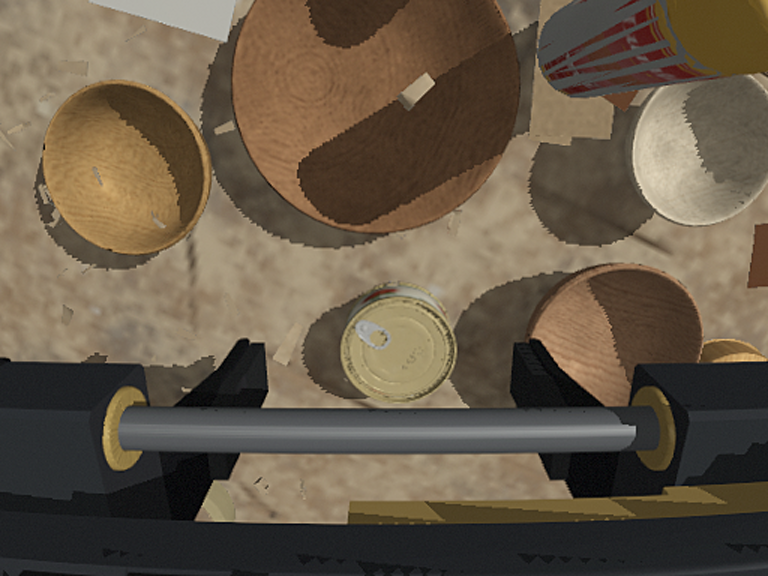

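The move was refused because every key is required. The wrist view shows bowls and a can, with the finger gap centred near (384,370) and the view extending toward tool +x. I'll stand over the turret side so the whole jig is in view.

Request:
drive_tool:
  moves:
    - {"x": 361, "y": -355, "z": -20, "rx": 0, "ry": 0, "rz": -1.09, "fingers": -1}
    - {"x": 361, "y": -355, "z": -20, "rx": 0, "ry": 0, "rz": -1.09, "fingers": -1}
    - {"x": 361, "y": -355, "z": -20, "rx": 0, "ry": 0, "rz": -1.09, "fingers": -1}
    - {"x": 361, "y": -355, "z": -20, "rx": 0, "ry": 0, "rz": -1.09, "fingers": -1}
    - {"x": 361, "y": -355, "z": -20, "rx": 0, "ry": 0, "rz": -1.09, "fingers": -1}
    - {"x": 361, "y": -355, "z": -20, "rx": 0, "ry": 0, "rz": -1.09, "fingers": -1}
    - {"x": 361, "y": -355, "z": -20, "rx": 0, "ry": 0, "rz": -1.09, "fingers": -1}
    - {"x": 361, "y": -355, "z": -20, "rx": 0, "ry": 0, "rz": -1.09, "fingers": -1}
    - {"x": 361, "y": -355, "z": -20, "rx": 0, "ry": 0, "rz": -1.09, "fingers": -1}
    - {"x": 361, "y": -355, "z": -20, "rx": 0, "ry": 0, "rz": -1.09, "fingers": -1}
    - {"x": 361, "y": -355, "z": -20, "rx": 0, "ry": 0, "rz": -1.09, "fingers": -1}
    - {"x": 361, "y": -355, "z": -20, "rx": 0, "ry": 0, "rz": -1.09, "fingers": -1}

```text
time_s: 1.75
tool_pos: [0.4501, -0.1211, 0.2503]
tool_rot: [-180.0, -0.0, 86.7]
force: [-0.3, 0.1, -0.0]
grip_width: 0.0869
grasp_force: 0.0
```

Run:
```python
from h import *
c=vision.read_camera("wrist");np.savez("w1.npz",**c)
cv2.imwrite("pics/w2.png",cv2.resize(c["image"][:,:,::-1],(768,576),interpolation=cv2.INTER_CUBIC))
o=sensors.get_obs();print(o["time_s"],o["tool_pos"],o["tool_rot"],o["qpos"],o["joint_velocities"].max())
```

```text
1.8 [ 0.45017864 -0.12079723  0.25034022] [-1.79977946e+02 -7.27596694e-03  8.67097346e+01] [ 44.93816884  -4.00171578 -31.34877304 105.2940077   -2.12918389
  78.15599637  10.79927591] 0.005745443376645099
```

View pics/w2.png

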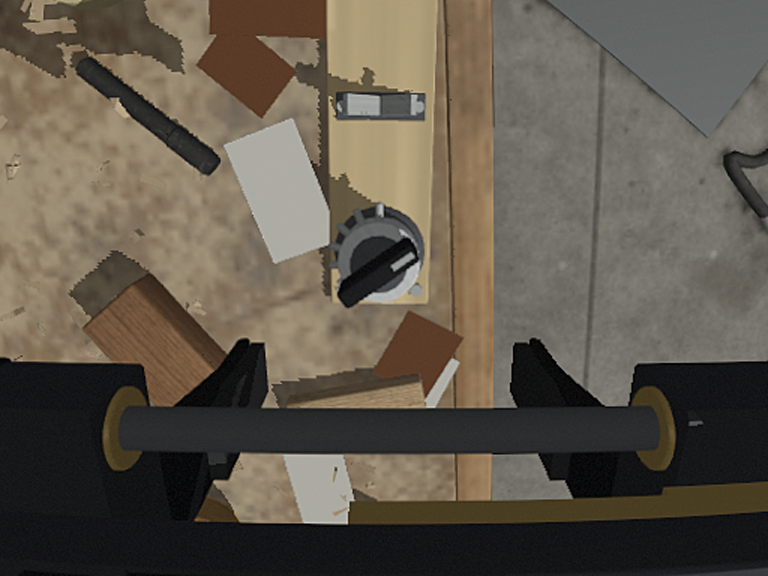

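The wrist view shows the turret at about (380,270), its bar running from (345,300) to the pointer end at (414,245). The near V rest is centred at (381,106), and the board edges are at x≈330 and x≈432. I'll check the finer detail in an enlarged crop.

Run:
```python
from h import *
c=dict(np.load("w1.npz"));im=c["image"]
cv2.imwrite("pics/w2z.png",cv2.resize(im[50:210,205:305,::-1],None,fx=3.7,fy=3.7,interpolation=cv2.INTER_CUBIC))
hsv=cv2.cvtColor(im,cv2.COLOR_RGB2HSV)
m=((im.max(2)<48)).astype(np.uint8);m[:150]=0;m[215:]=0;m[:,:220]=0;m[:,290:]=0
n,l,s,ce=cv2.connectedComponentsWithStats(m);i=1+s[1:,4].argmax();print(s[i],ce[i])
r=cv2.minAreaRect(np.argwhere(l==i)[:,::-1].astype(np.float32));print(r)
b=cv2.boxPoints(r);w=pix2w(c,b,.088);print(w,w.mean(0))
# board edges by row: wood mask (yellowish)
print(hsv[100:104,210:300:6].tolist()[0]); 
for z,p in((.01,[(331/1.5,295/1.5),(428/1.5,300/1.5),(328/1.5,80/1.5),(437/1.5,80/1.5)]),(.049,[(381/1.5,106/1.5),(340/1.5,106/1.5),(422/1.5,106/1.5)])): print(pix2w(c,p,z))
```

```text
[ 225  158   54   47 1305] [248.69655172 177.83984674]
((247.3845672607422, 175.576904296875), (31.895263671875, 61.017024993896484), 56.3099365234375)
[[ 0.40557148 -0.12360301  0.088     ]
 [ 0.45684433 -0.09334049  0.088     ]
 [ 0.47253138 -0.12019932  0.088     ]
 [ 0.4205431  -0.15202213  0.088     ]] [ 0.43887257 -0.12229124  0.088     ]
[[18, 68, 136], [17, 72, 74], [21, 78, 176], [21, 78, 173], [21, 76, 177], [21, 78, 177], [21, 77, 175], [21, 79, 174], [20, 77, 175], [21, 77, 180], [21, 75, 184], [21, 78, 177], [20, 80, 168], [19, 83, 148], [15, 90, 128]]
[[ 0.40037684 -0.16714536  0.01      ]
 [ 0.4798839  -0.17616159  0.01      ]
 [ 0.41293735 -0.00093443  0.01      ]
 [ 0.49305621 -0.00572868  0.01      ]]
[[ 0.45122826 -0.02352685  0.049     ]
 [ 0.42375995 -0.02181907  0.049     ]
 [ 0.47868551 -0.02510744  0.049     ]]
```

View pics/w2z.png

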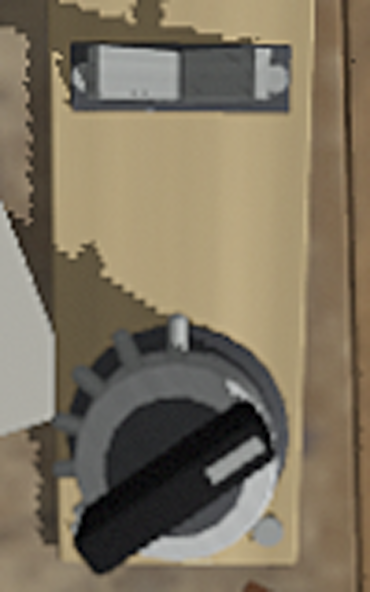

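The crop shows the bar with its pointer mark at (235,460). The drum rim is centred near (178,461), the V groove line is at x≈181, and the V rim spans 97-253 across and rows 47-98.

Run:
```python
from h import *
c=dict(np.load("w1.npz"));im=c["image"]
u=lambda x,y:(205+x/3.7-.36,50+y/3.7-.36)
tr=pix2w(c,[u(178,461)],.05)[0]; print("drum",tr)
print("mark",np.diff(pix2w(c,[u(207,475),u(265,443)],.088),axis=0)[0])
v=pix2w(c,[u(97,72),u(253,72)],.049);g=pix2w(c,[u(181,72)],.0286)[0];print(v,v.mean(0),g)
hsv=cv2.cvtColor(im,cv2.COLOR_RGB2HSV)
# board edges: gradient per row
L=[];Rr=[]
gray=cv2.cvtColor(im,cv2.COLOR_RGB2GRAY).astype(float)
for r in list(range(5,55))+list(range(90,120)):
    d=np.diff(cv2.GaussianBlur(gray[r:r+1],(5,1),0)[0])
    Rr.append((278+d[278:298].argmin()+.5,r)); L.append((212+d[212:228].argmax()+.5,r))
for P in(L,Rr):
    W=pix2w(c,P,.01);k=np.polyfit(W[:,1],W[:,0],1)
    for _ in range(3):
        e=W[:,0]-np.polyval(k,W[:,1]);ok=abs(e)<max(.0015,np.median(abs(e))*2);k=np.polyfit(W[ok,1],W[ok,0],1)
    print("edge yaw",np.degrees(np.arctan(k[0])),"x at y=0",k[1],"at -.13",np.polyval(k,-.13),ok.sum())
```

```text
drum [ 0.44314908 -0.13066133  0.05      ]
mark [0.01561725 0.00775465 0.        ]
[[ 0.42809306 -0.0205752   0.049     ]
 [ 0.4704037  -0.02312381  0.049     ]] [ 0.44924838 -0.02184951  0.049     ] [ 0.45061187 -0.02101019  0.0286    ]
edge yaw 4.106310616745442 x at y=0 0.4122545885887978 at -.13 0.4029216807020357 74
edge yaw 5.54201980734866 x at y=0 0.4934612228765035 at -.13 0.480847415927697 63
```

Request:
drive_tool:
  moves:
    - {"x": 417, "y": -34, "z": 0, "rx": 0, "ry": 0, "rz": -1.628, "fingers": -1}
    - {"x": 417, "y": -34, "z": 0, "rx": 0, "ry": 0, "rz": -1.628, "fingers": -1}
    - {"x": 417, "y": -34, "z": 0, "rx": 0, "ry": 0, "rz": -1.628, "fingers": -1}
    - {"x": 417, "y": -34, "z": 0, "rx": 0, "ry": 0, "rz": -1.628, "fingers": -1}
    - {"x": 417, "y": -34, "z": 0, "rx": 0, "ry": 0, "rz": -1.628, "fingers": -1}
    - {"x": 417, "y": -34, "z": 0, "rx": 0, "ry": 0, "rz": -1.628, "fingers": -1}
    - {"x": 417, "y": -34, "z": 0, "rx": 0, "ry": 0, "rz": -1.628, "fingers": -1}
    - {"x": 417, "y": -34, "z": 0, "rx": 0, "ry": 0, "rz": -1.628, "fingers": -1}
    - {"x": 417, "y": -34, "z": 0, "rx": 0, "ry": 0, "rz": -1.628, "fingers": -1}
    - {"x": 417, "y": -34, "z": 0, "rx": 0, "ry": 0, "rz": -1.628, "fingers": -1}
    - {"x": 417, "y": -34, "z": 0, "rx": 0, "ry": 0, "rz": -1.628, "fingers": -1}
    - {"x": 417, "y": -34, "z": 0, "rx": 0, "ry": 0, "rz": -1.628, "fingers": -1}

```text
time_s: 3.3
tool_pos: [0.4397, 0.2984, 0.2505]
tool_rot: [-180.0, 0.0, -180.0]
force: [-0.2, -0.5, -1.0]
grip_width: 0.0867
grasp_force: 0.0
```

Run:
```python
from h import *
c=vision.read_camera("wrist");np.savez("w3.npz",**c)
cv2.imwrite("pics/w3.png",c["image"][:,:,::-1])
o=sensors.get_obs();print(o["time_s"],o["tool_pos"],o["tool_rot"],o["qpos"],o["joint_velocities"].max())
```

```text
3.35 [0.43969051 0.29843587 0.25057088] [-1.79987367e+02  1.32817322e-02 -1.79953716e+02] [ 18.58382108   9.18159369 -60.60176973  96.64955522   8.16230063
  78.92290961  46.76706192] 0.14392173727611443
```

View pics/w3.png

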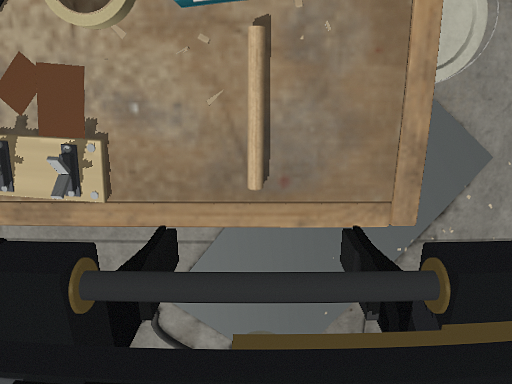

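The dowel is fully visible, running from (257,25) to (255,190), and the far V rest is at (65,165).

Run:
```python
from h import *
c=dict(np.load("w3.npz"));im=c["image"]
hsv=cv2.cvtColor(im,cv2.COLOR_RGB2HSV)
print(im[100,235:280:3].tolist())
m=((im[:,:,0]>165)&(im[:,:,0].astype(int)-im[:,:,2]>45)).astype(np.uint8);m[:,:235]=0;m[:,275:]=0;m[200:]=0
n,l,s,ce=cv2.connectedComponentsWithStats(m);i=1+s[1:,4].argmax();print(s[i],ce[i])
r=cv2.minAreaRect(np.argwhere(l==i)[:,::-1].astype(np.float32));print(r)
b=cv2.boxPoints(r);w=pix2w(c,b,.0095)
e=sorted([tuple(x) for x in w]);A=np.mean(e[:2],0);B=np.mean(e[2:],0)
print(A,B,(A+B)/2,np.linalg.norm(B-A),np.degrees(np.arctan2(B[1]-A[1],B[0]-A[0])))
print(shift((A+B)/2*[1,1,0]+[0,0,.011]))
```

```text
[[136, 114, 87], [141, 121, 94], [143, 123, 96], [142, 122, 97], [144, 123, 94], [183, 158, 121], [187, 162, 125], [172, 147, 112], [162, 140, 107], [110, 90, 68], [69, 57, 43], [71, 61, 47], [139, 121, 99], [131, 113, 93], [129, 111, 90]]
[ 248   26   12  164 1632] [252.99142157 108.13970588]
((253.03880310058594, 107.48735046386719), (10.870741844177246, 163.0482177734375), 0.36964505910873413)
[0.29561086 0.29383299 0.0095    ] [0.48099518 0.29166824 0.0095    ] [0.38830302 0.29275061 0.0095    ] 0.18539695264990003 -0.669016219795173
[ 51.44759639  -5.59092451 239.56019925]
```

Request:
drive_tool:
  moves:
    - {"x": 52, "y": -3, "z": 60, "rx": 0, "ry": 0, "rz": 0.012, "fingers": -1}
    - {"x": 52, "y": -3, "z": 120, "rx": 0, "ry": 0, "rz": 0.012, "fingers": -1}
    - {"x": 52, "y": -3, "z": 180, "rx": 0, "ry": 0, "rz": 0.012, "fingers": -1}
    - {"x": 52, "y": -3, "z": 215, "rx": 0, "ry": 0, "rz": 0.012, "fingers": -1}
    - {"x": 52, "y": -3, "z": 230, "rx": 0, "ry": 0, "rz": 0.012, "fingers": -1}
    - {"x": 52, "y": -3, "z": 237, "rx": 0, "ry": 0, "rz": 0.012, "fingers": -1}
    - {"x": 52, "y": -3, "z": 239, "rx": 0, "ry": 0, "rz": 0.012, "fingers": -1}
    - {"x": 52, "y": -3, "z": 239, "rx": 0, "ry": 0, "rz": 0.012, "fingers": -1}
  force: 15

```text
time_s: 4.35
tool_pos: [0.3887, 0.296, 0.0127]
tool_rot: [180.0, 0.1, 179.4]
force: [0.6, 0.3, -0.1]
grip_width: 0.0868
grasp_force: 0.0
```

Request:
drive_tool:
  moves:
    - {"x": 1, "y": 0, "z": 1, "rx": 0, "ry": 0, "rz": 0, "fingers": -0.4}
    - {"x": 1, "y": 0, "z": 1, "rx": 0, "ry": 0, "rz": 0, "fingers": 0}
    - {"x": 1, "y": 0, "z": 1, "rx": 0, "ry": 0, "rz": 0, "fingers": 0.4}
    - {"x": 1, "y": 0, "z": 1, "rx": 0, "ry": 0, "rz": 0, "fingers": 1}
    - {"x": 1, "y": 0, "z": 1, "rx": 0, "ry": 0, "rz": 0, "fingers": 1}
    - {"x": 1, "y": 0, "z": 1, "rx": 0, "ry": 0, "rz": 0, "fingers": 1}
    - {"x": 1, "y": 0, "z": 1, "rx": 0, "ry": 0, "rz": 0, "fingers": 1}
    - {"x": 1, "y": 0, "z": 1, "rx": 0, "ry": 0, "rz": 0, "fingers": 1}
  force: 15

```text
time_s: 5.35
tool_pos: [0.3865, 0.2955, 0.0105]
tool_rot: [-180.0, -0.0, 179.4]
force: [0.7, -0.1, -0.8]
grip_width: 0.019
grasp_force: 15.0
```

Run:
```python
from h import *
o=sensors.get_obs();print(o)
```

```text
{'time_s': 5.35, 'qpos': array([  9.61493689,  21.20631182, -55.84546977, 117.19285468,
        22.12229233,  52.66078967,  31.25021548]), 'joint_velocities': array([-0.10494494,  0.05327351,  0.00957542, -0.00774254, -0.01876979,
       -0.05569387,  0.02031745]), 'effort': array([-1.54003798e-02, -3.08120656e+01, -8.32416952e+00, -2.35118204e+01,
       -3.75433650e-02,  8.05225130e-02,  1.13470432e-05]), 'tool_pos': array([0.38653595, 0.29551256, 0.01047656]), 'tool_rot': array([-1.79990152e+02, -4.09363363e-03,  1.79445028e+02]), 'force': array([ 0.7450158 , -0.06327621, -0.77850034]), 'wrist_torque': array([ 0.1213385 , -0.22515787,  0.01774472]), 'grasp_force': 14.999947249889374, 'grip_width': 0.018977040283798353}
```

Request:
drive_tool:
  moves:
    - {"x": 0, "y": 0, "z": -20, "rx": 0, "ry": 0, "rz": 0, "fingers": 1}
    - {"x": 0, "y": 0, "z": -60, "rx": 0, "ry": 0, "rz": 0, "fingers": 1}
    - {"x": 0, "y": 0, "z": -100, "rx": 0, "ry": 0, "rz": 0, "fingers": 1}
    - {"x": -8, "y": -30, "z": -130, "rx": 0, "ry": 0, "rz": 0.15, "fingers": 1}
    - {"x": -16, "y": -60, "z": -130, "rx": 0, "ry": 0, "rz": 0.3, "fingers": 1}
    - {"x": -23, "y": -90, "z": -130, "rx": 0, "ry": 0, "rz": 0.47, "fingers": 1}
    - {"x": -31, "y": -120, "z": -130, "rx": 0, "ry": 0, "rz": 0.63, "fingers": 1}
    - {"x": -39, "y": -150, "z": -130, "rx": 0, "ry": 0, "rz": 0.8, "fingers": 1}
    - {"x": -47, "y": -180, "z": -130, "rx": 0, "ry": 0, "rz": 0.97, "fingers": 1}
    - {"x": -54, "y": -210, "z": -130, "rx": 0, "ry": 0, "rz": 1.13, "fingers": 1}
    - {"x": -62, "y": -240, "z": -130, "rx": 0, "ry": 0, "rz": 1.3, "fingers": 1}
    - {"x": -67, "y": -260, "z": -130, "rx": 0, "ry": 0, "rz": 1.47, "fingers": 1}
    - {"x": -70, "y": -270, "z": -130, "rx": 0, "ry": 0, "rz": 1.63, "fingers": 1}
    - {"x": -70, "y": -270, "z": -130, "rx": 0, "ry": 0, "rz": 1.63, "fingers": 1}
    - {"x": -70, "y": -270, "z": -130, "rx": 0, "ry": 0, "rz": 1.63, "fingers": 1}

```text
time_s: 7.22
tool_pos: [0.4537, 0.0256, 0.1405]
tool_rot: [-180.0, -0.0, 86.2]
force: [-0.2, -0.1, -0.5]
grip_width: 0.0192
grasp_force: 15.0
```

Run:
```python
from h import *
o=sensors.get_obs();print(o["time_s"],o["tool_pos"],o["tool_rot"],o["qpos"],o["force"],o["wrist_torque"],o["grip_width"])
c=vision.read_camera("wrist");np.savez("w4.npz",**c)
t=vision.read_camera("top");np.savez("t4.npz",**t)
p=cv2.resize(t["image"][150:235,195:320,::-1],None,fx=5,fy=5,interpolation=cv2.INTER_CUBIC)[:,:256*2]
a=c["image"][0:300,110:410,::-1]
h=425; cv2.imwrite("pics/w4.png",np.hstack([cv2.resize(a,(425,425),interpolation=cv2.INTER_CUBIC),p[:425,:375]]))
for z,lab in((.049,"V2 rim"),):
    print(lab,w2pix(c,[[.4535+.07*.045+s*.021,.024+.045,.049] for s in(-1,0,1)]))
```

```text
7.225 [0.45367446 0.02558613 0.14045896] [-1.79983132e+02 -5.16458076e-03  8.62453416e+01] [ 4.03665498e+01 -1.47821197e-02 -4.63224458e+01  1.14925032e+02
 -2.05354642e-02  6.51009328e+01 -9.70190278e+00] [-0.16861747 -0.07507043 -0.46491817] [-0.04812886 -0.06270225  0.01973972] 0.01919522882491194
V2 rim [[229.87503558 142.77977362]
 [258.40350081 140.86152823]
 [287.02359671 138.99391637]]
```

View pics/w4.png

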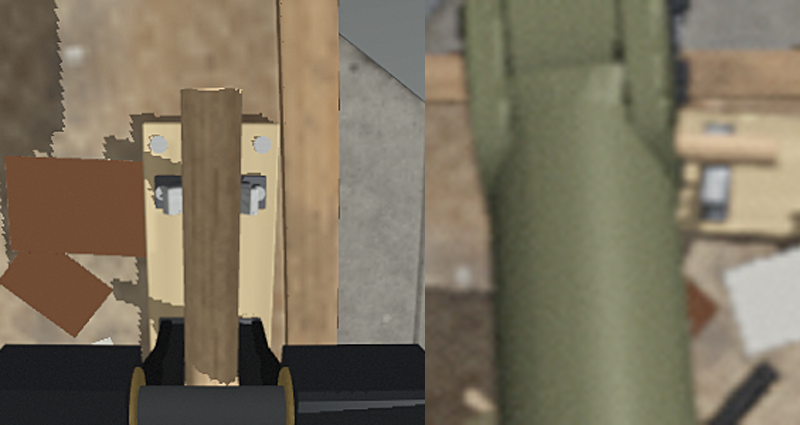

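The wrist panel shows the dowel between V2's wings. V2's body spans (155-267, 177-213), the board's far end is at row ≈122, and the dowel's far end is at row ≈89. The arm blocks the top view. I'll measure these edges at subpixel accuracy.

Run:
```python
from h import *
c=dict(np.load("w4.npz"));g=cv2.cvtColor(c["image"],cv2.COLOR_RGB2GRAY).astype(int)
print("cam",-c["R"].T@c["t"])
for u in(222,228,232,285,289,293): print(u,"r80-95",g[80:96,u].tolist()," r118-155",g[118:156,u].tolist())
print("end",[(u,g[56:72,u].tolist()) for u in(245,258,270)])
print("row130",g[130,212:245].tolist(),g[130,275:305].tolist())
print("row140",g[140,212:245].tolist(),g[140,275:305].tolist())
print("row75 dowel",g[90,230:290].tolist())
```

```text
cam [0.45976204 0.10758382 0.29573537]
222 r80-95 [137, 137, 107, 68, 72, 67, 116, 159, 191, 196, 195, 194, 195, 195, 199, 157]  r118-155 [115, 116, 117, 117, 118, 90, 44, 54, 53, 52, 51, 53, 47, 77, 142, 179, 193, 184, 185, 178, 160, 171, 164, 97, 89, 95, 97, 96, 87, 161, 201, 192, 188, 185, 184, 183, 184, 184]
228 r80-95 [146, 117, 70, 75, 76, 67, 115, 157, 191, 196, 194, 194, 193, 194, 194, 193]  r118-155 [111, 111, 111, 112, 112, 86, 45, 54, 53, 53, 51, 53, 53, 58, 79, 103, 135, 142, 139, 140, 140, 138, 135, 134, 131, 127, 127, 126, 122, 119, 120, 117, 107, 147, 182, 184, 184, 183]
232 r80-95 [141, 112, 69, 75, 74, 68, 114, 156, 189, 193, 192, 191, 192, 191, 191, 192]  r118-155 [107, 108, 107, 109, 106, 83, 44, 54, 54, 51, 43, 48, 52, 61, 102, 164, 196, 195, 193, 192, 196, 199, 198, 196, 195, 192, 191, 192, 193, 193, 193, 195, 196, 193, 185, 186, 186, 186]
285 r80-95 [107, 61, 67, 68, 67, 62, 85, 140, 180, 189, 188, 187, 187, 187, 186, 187]  r118-155 [187, 188, 192, 184, 98, 97, 61, 101, 102, 95, 57, 55, 92, 99, 89, 91, 101, 102, 100, 95, 96, 106, 105, 105, 102, 97, 91, 96, 94, 9
[... 1050 characters left out ...]
 92, 101, 96, 63, 44, 40, 42, 38, 72, 94, 98, 95, 95, 179, 188, 183, 183, 183, 182, 191]
row140 [146, 191, 203, 202, 209, 185, 100, 85, 76, 121, 164, 183, 162, 109, 102, 106, 135, 180, 199, 198, 198, 196, 196, 196, 197, 204, 166, 78, 97, 100, 101, 99, 101] [93, 93, 93, 94, 92, 101, 109, 109, 111, 109, 105, 116, 181, 201, 196, 192, 197, 190, 176, 175, 148, 98, 132, 181, 187, 184, 183, 183, 184, 202]
row75 dowel [195, 193, 192, 190, 189, 189, 195, 172, 79, 97, 102, 101, 98, 99, 98, 101, 102, 106, 107, 110, 110, 107, 103, 105, 109, 112, 113, 109, 106, 103, 105, 106, 109, 108, 106, 103, 103, 105, 105, 103, 102, 99, 98, 94, 93, 90, 92, 93, 95, 89, 132, 185, 190, 189, 188, 188, 187, 188, 188, 188]
```

Run:
```python
from h import *
c=dict(np.load("w4.npz"))
print("boardend",pix2w(c,[(228,86.2),(289,86.6)],.01))
print("dowel end top/axis",pix2w(c,[(258,62)],.149),pix2w(c,[(258,62)],.1395),pix2w(c,[(258,64)],.149))
print("dowel sides r90 axis",pix2w(c,[(237.6,90),(279.8,90)],.1395))
print("V2 rim",pix2w(c,[(230,133),(230,151),(229,142),(287.5,142)],.049))
print("screws",pix2w(c,[(222.3,137),(294,136)],.045))
```

```text
boardend [[0.43443336 0.10936391 0.01      ]
 [0.48403263 0.10573684 0.01      ]]
dowel end top/axis [[0.45993537 0.11730287 0.149     ]] [[0.45994659 0.1179321  0.1395    ]] [[0.45988227 0.11651384 0.149     ]]
dowel sides r90 axis [[0.45004978 0.10661321 0.1395    ]
 [0.4688607  0.10535869 0.1395    ]]
V2 rim [[0.43638397 0.07614476 0.049     ]
 [0.43519195 0.06289899 0.049     ]
 [0.43506016 0.0696181  0.049     ]
 [0.47790155 0.06676425 0.049     ]]
screws [[0.43002296 0.07307056 0.045     ]
 [0.48321362 0.07027218 0.045     ]]
```

Request:
drive_tool:
  moves:
    - {"x": -2.5, "y": 0, "z": 30, "rx": 0, "ry": 0, "rz": 0, "fingers": 1}
    - {"x": -2.5, "y": 0, "z": 55, "rx": 0, "ry": 0, "rz": 0, "fingers": 1}
    - {"x": -2.5, "y": 0, "z": 75, "rx": 0, "ry": 0, "rz": 0, "fingers": 1}
    - {"x": -2.5, "y": 0, "z": 82, "rx": 0, "ry": 0, "rz": 0, "fingers": 1}
    - {"x": -2.5, "y": 0, "z": 82, "rx": 0, "ry": 0, "rz": 0, "fingers": 1}
    - {"x": -2.5, "y": 0, "z": 82, "rx": 0, "ry": 0, "rz": 0, "fingers": 1}

```text
time_s: 8.07
tool_pos: [0.4545, 0.0225, 0.0594]
tool_rot: [179.9, 0.0, 86.1]
force: [-0.3, 0.7, -0.2]
grip_width: 0.0192
grasp_force: 15.0
```

Run:
```python
from h import *
o=sensors.get_obs();print(o["time_s"],o["tool_pos"],o["tool_rot"],o["force"])
c=vision.read_camera("wrist");np.savez("w5.npz",**c)
g=cv2.cvtColor(c["image"],cv2.COLOR_RGB2GRAY).astype(int)
cv2.imwrite("pics/w5.png",cv2.resize(c["image"][0:230,170:350,::-1],None,fx=2.5,fy=2.5,interpolation=cv2.INTER_CUBIC))
p=w2pix(c,[[.4535+.067*.046,.0234+.045,.049],[.4535+.067*.091,.0234+.091,.055]]);print("pred V2,end",p)
r=int(p[1][1]);print(r-20,[g[r-20:r+20,int(p[1][0])+k].tolist() for k in(-5,0,5)])
```

```text
8.075 [0.45447388 0.02251104 0.05936408] [1.79914404e+02 1.16135755e-02 8.60684273e+01] [-0.31623517  0.6836832  -0.22288347]
pred V2,end [[255.72622413 161.38625151]
 [254.94110963  63.76683987]]
43 [[141, 138, 140, 139, 139, 139, 139, 140, 139, 139, 139, 139, 138, 140, 140, 141, 141, 141, 138, 157, 165, 102, 107, 111, 111, 112, 112, 113, 116, 114, 115, 114, 114, 114, 114, 113, 111, 110, 107, 110], [136, 139, 140, 138, 138, 139, 139, 140, 140, 140, 141, 142, 141, 142, 144, 143, 143, 143, 137, 180, 182, 98, 109, 113, 114, 115, 113, 112, 112, 113, 115, 113, 112, 110, 109, 110, 110, 111, 113, 114], [136, 137, 139, 140, 140, 142, 142, 143, 143, 143, 143, 144, 144, 146, 146, 145, 147, 144, 137, 201, 203, 96, 107, 108, 109, 109, 109, 108, 109, 109, 108, 109, 111, 111, 111, 110, 110, 109, 107, 107]]
```

View pics/w5.png

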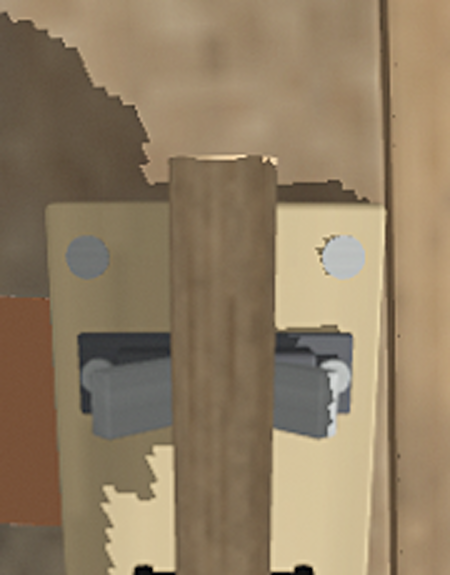

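The dowel end is at row ≈62 against a predicted 63.8. The dowel centreline is at x≈222 and the V centre at x≈215 (display pixels), so it needs about -1.2 mm in tool y and -1.1 mm in tool x. Then I lower it.

Request:
drive_tool:
  moves:
    - {"x": -1.1, "y": -1.2, "z": 4, "rx": 0, "ry": 0, "rz": 0, "fingers": 1}
    - {"x": -1.1, "y": -1.2, "z": 8, "rx": 0, "ry": 0, "rz": 0, "fingers": 1}
    - {"x": -1.1, "y": -1.2, "z": 11, "rx": 0, "ry": 0, "rz": 0, "fingers": 1}
    - {"x": -1.1, "y": -1.2, "z": 13, "rx": 0, "ry": 0, "rz": 0, "fingers": 1}
    - {"x": -1.1, "y": -1.2, "z": 14.5, "rx": 0, "ry": 0, "rz": 0, "fingers": 1}
    - {"x": -1.1, "y": -1.2, "z": 14.5, "rx": 0, "ry": 0, "rz": 0, "fingers": 1}
    - {"x": -1.1, "y": -1.2, "z": 14.5, "rx": 0, "ry": 0, "rz": 0, "fingers": 1}

```text
time_s: 9.0
tool_pos: [0.4526, 0.0214, 0.0441]
tool_rot: [180.0, 0.0, 86.1]
force: [-0.3, -0.8, -0.2]
grip_width: 0.0193
grasp_force: 15.0
```

Request:
drive_tool:
  moves:
    - {"x": 0, "y": 0, "z": 0.5, "rx": 0, "ry": 0, "rz": 0, "fingers": 1}
    - {"x": 0, "y": 0, "z": 1, "rx": 0, "ry": 0, "rz": 0, "fingers": 1}
    - {"x": 0, "y": 0, "z": 1, "rx": 0, "ry": 0, "rz": 0, "fingers": 1}
    - {"x": 0, "y": 0, "z": 1, "rx": 0, "ry": 0, "rz": 0, "fingers": 1}

```text
time_s: 9.5
tool_pos: [0.4525, 0.0214, 0.043]
tool_rot: [-180.0, 0.0, 86.0]
force: [-1.1, -0.0, -1.5]
grip_width: 0.0192
grasp_force: 15.0
```

Run:
```python
from h import *
o=sensors.get_obs();print(o["time_s"],o["tool_pos"],o["tool_rot"],o["force"],o["wrist_torque"])
```

```text
9.5 [0.45247589 0.02137044 0.0430366 ] [-1.79999639e+02  5.60151253e-03  8.60480183e+01] [-1.05528146 -0.00294815 -1.49458052] [-0.02823377 -0.11400528 -0.02854407]
```

Request:
drive_tool:
  moves:
    - {"x": 0, "y": 0, "z": 0.5, "rx": 0, "ry": 0, "rz": 0, "fingers": 1}
    - {"x": 0, "y": 0, "z": 1, "rx": 0, "ry": 0, "rz": 0, "fingers": 1}
    - {"x": 0, "y": 0, "z": 1, "rx": 0, "ry": 0, "rz": 0, "fingers": 1}
    - {"x": 0, "y": 0, "z": 1, "rx": 0, "ry": 0, "rz": 0, "fingers": 1}

```text
time_s: 10.0
tool_pos: [0.4526, 0.0214, 0.0424]
tool_rot: [180.0, 0.0, 86.0]
force: [-2.7, -1.0, 6.1]
grip_width: 0.019
grasp_force: 15.0
```

Run:
```python
from h import *
o=sensors.get_obs();print(o["time_s"],o["tool_pos"],o["tool_rot"],o["force"],o["wrist_torque"])
```

```text
10.0 [0.45263271 0.02136432 0.04242738] [1.79994050e+02 2.23829208e-02 8.60487232e+01] [-2.65717611 -1.03929521  6.07775349] [-0.06997139  0.2287528   0.03021193]
```

Request:
drive_tool:
  moves:
    - {"x": 0, "y": -0.5, "z": -0.2, "rx": 0, "ry": 0, "rz": 0, "fingers": 1}
    - {"x": 0, "y": -0.5, "z": -0.2, "rx": 0, "ry": 0, "rz": 0, "fingers": 1}
    - {"x": 0, "y": -0.5, "z": -0.2, "rx": 0, "ry": 0, "rz": 0, "fingers": 0.5}
    - {"x": 0, "y": -0.5, "z": -0.2, "rx": 0, "ry": 0, "rz": 0, "fingers": 0.4}
    - {"x": 0, "y": -0.5, "z": -0.2, "rx": 0, "ry": 0, "rz": 0, "fingers": 0.2}
    - {"x": 0, "y": -0.5, "z": -0.2, "rx": 0, "ry": 0, "rz": 0, "fingers": 0}
    - {"x": 0, "y": -0.5, "z": -0.2, "rx": 0, "ry": 0, "rz": 0, "fingers": -0.1}
    - {"x": 0, "y": -0.5, "z": -0.2, "rx": 0, "ry": 0, "rz": 0, "fingers": -0.1}
    - {"x": 0, "y": -0.5, "z": -15, "rx": 0, "ry": 0, "rz": 0, "fingers": -0.1}
    - {"x": 0, "y": -0.5, "z": -50, "rx": 0, "ry": 0, "rz": 0, "fingers": -0.1}
    - {"x": 0, "y": -0.5, "z": -100, "rx": 0, "ry": 0, "rz": 0, "fingers": -0.1}
    - {"x": 0, "y": -0.5, "z": -100, "rx": 0, "ry": 0, "rz": 0, "fingers": -0.1}
    - {"x": 0, "y": -0.5, "z": -100, "rx": 0, "ry": 0, "rz": 0, "fingers": -0.1}

```text
time_s: 11.62
tool_pos: [0.4519, 0.0213, 0.1423]
tool_rot: [180.0, 0.0, 86.0]
force: [-0.7, 1.0, -0.7]
grip_width: 0.0476
grasp_force: 0.0
```

Run:
```python
from h import *
o=sensors.get_obs();print(o["time_s"],o["tool_pos"],o["tool_rot"],o["force"])
c=vision.read_camera("wrist");np.savez("w6.npz",**c)
p=w2pix(c,[[.4535+.067*.046,.0234+.045,.049],[.4535+.067*.091,.0234+.091,.05]]);print("pred V2,end",p)
g=cv2.cvtColor(c["image"],cv2.COLOR_RGB2GRAY).astype(int);r=int(p[1][1]);u=int(p[1][0]);print(r-12,[g[r-12:r+12,u+k].tolist() for k in(-5,0,5)])
v=int(p[0][1]);print(v-20,[g[v-20:v+20,u+k].tolist() for k in(-26,-22,22,26)])
print(u-40,g[v,u-40:u+40].tolist())
```

```text
11.625 [0.45187627 0.02125186 0.14228754] [1.79967595e+02 4.95136681e-02 8.60431611e+01] [-0.68154003  1.00285616 -0.65614441]
pred V2,end [[260.13966938 135.17096424]
 [259.89762085  69.55684102]]
57 [[123, 122, 122, 123, 123, 123, 123, 122, 123, 124, 123, 125, 126, 128, 131, 138, 138, 138, 140, 141, 142, 143, 142, 142], [123, 121, 123, 125, 124, 124, 125, 127, 126, 128, 126, 126, 125, 120, 135, 167, 171, 170, 169, 167, 166, 167, 166, 168], [126, 128, 130, 130, 130, 129, 131, 131, 131, 131, 127, 125, 123, 119, 138, 182, 188, 186, 185, 187, 188, 190, 191, 191]]
115 [[100, 101, 99, 53, 48, 46, 46, 39, 43, 46, 55, 106, 166, 189, 183, 182, 182, 187, 187, 186, 186, 184, 181, 181, 184, 183, 183, 184, 188, 180, 136, 92, 97, 99, 99, 100, 100, 99, 100, 101], [103, 105, 101, 54, 48, 48, 47, 38, 44, 50, 73, 130, 179, 183, 182, 181, 183, 187, 186, 184, 185, 181, 180, 182, 181, 183, 183, 184, 187, 158, 88, 100, 102, 102, 104, 101, 103, 101, 103, 104], [180, 179, 88, 54, 44, 51, 48, 36, 56, 81, 86, 89, 94, 98, 96, 97, 99, 101, 95, 90, 96, 97, 98, 97, 97, 97, 97, 94, 101, 156, 184, 179, 177, 178, 178, 177, 177, 177, 178, 178], [182, 180, 87, 61, 92, 96, 88, 31, 56, 84, 88, 81, 94, 97, 92, 88, 94, 102, 102, 99, 96, 88, 86, 87, 94, 98, 98, 98, 91, 122, 169, 181, 178, 178, 179, 177, 179, 179, 179, 179]]
219 [114, 99, 53, 39, 47, 65, 81, 88, 97, 95, 93, 135, 176, 187, 186, 184, 183, 184, 185, 183, 183, 183, 185, 193, 157, 78, 85, 87, 84, 87, 92, 96, 105, 110, 120, 132, 140, 147, 158, 166, 161, 157, 164, 176, 183, 189, 191, 189, 184, 180, 176, 173, 184, 160, 107, 94, 93, 96, 98, 97, 97, 99, 96, 88, 87, 93, 96, 98, 91, 133, 177, 183, 181, 183, 168, 158, 134, 96, 79, 86]
```

The dowel rests in both Vs, about 1 mm off centre along its length. Next I move over the turret with tool yaw ≈32°.

Request:
drive_tool:
  moves:
    - {"x": -152.5, "y": 1.8, "z": -58, "rx": 0, "ry": 0, "rz": 0.943, "fingers": -0.1}
    - {"x": -152.5, "y": 1.8, "z": -58, "rx": 0, "ry": 0, "rz": 0.943, "fingers": -0.1}
    - {"x": -152.5, "y": 1.8, "z": -58, "rx": 0, "ry": 0, "rz": 0.943, "fingers": -0.1}
    - {"x": -152.5, "y": 1.8, "z": -58, "rx": 0, "ry": 0, "rz": 0.943, "fingers": -0.1}
    - {"x": -152.5, "y": 1.8, "z": -58, "rx": 0, "ry": 0, "rz": 0.943, "fingers": -0.1}
    - {"x": -152.5, "y": 1.8, "z": -58, "rx": 0, "ry": 0, "rz": 0.943, "fingers": -0.1}
    - {"x": -152.5, "y": 1.8, "z": -58, "rx": 0, "ry": 0, "rz": 0.943, "fingers": -0.1}
    - {"x": -152.5, "y": 1.8, "z": -58, "rx": 0, "ry": 0, "rz": 0.943, "fingers": -0.1}
    - {"x": -152.5, "y": 1.8, "z": -58, "rx": 0, "ry": 0, "rz": 0.943, "fingers": -0.1}

```text
time_s: 12.8
tool_pos: [0.4432, -0.1307, 0.1999]
tool_rot: [-180.0, 0.0, 32.1]
force: [-0.2, -0.1, 0.5]
grip_width: 0.048
grasp_force: 0.0
```

Run:
```python
from h import *
o=sensors.get_obs();print(o["time_s"],o["tool_pos"],o["tool_rot"],o["qpos"])
c=vision.read_camera("wrist");np.savez("w7.npz",**c);t=vision.read_camera("scene")
cv2.imwrite("pics/w7.png",cv2.resize(c["image"][70:270,110:370,::-1],None,fx=3,fy=3,interpolation=cv2.INTER_CUBIC))
C=np.array([.4432,-.131,0]);b=np.radians(32.1);x=np.array([np.cos(b),np.sin(b),0]);y=np.array([-x[1],x[0],0])
print("bar top pred (in crop)",(w2pix(c,[C+[0,0,.088]+s*.03*x+q*.007*y for s in(-1,1) for q in(-1,1)])-[110,70])*3)
a=np.linspace(0,6.28,9)[:-1]
print("drum pred",(w2pix(c,[C+[.03*np.cos(k),.03*np.sin(k),.05] for k in a])-[110,70])*3)
```

```text
12.8 [ 0.44323569 -0.13072844  0.19994206] [-1.79994325e+02  7.92582659e-03  3.20822897e+01] [ 52.36006795  -2.65588427 -37.75207855 109.86266783  -1.70495283
  72.25475207 -42.75986166]
bar top pred (in crop) [[475.76145036 458.74674019]
 [426.58405358 458.81760294]
 [477.33771456 250.779662  ]
 [424.97002604 250.84849443]]
drum pred [[502.93181029 241.56706906]
 [428.57260078 229.1815974 ]
 [367.95442059 272.15802165]
 [357.3934811  342.85765712]
 [400.54923171 399.15070936]
 [471.3866577  410.45842486]
 [530.83728976 370.96108563]
 [545.01192472 301.47386224]]
```

View pics/w7.png

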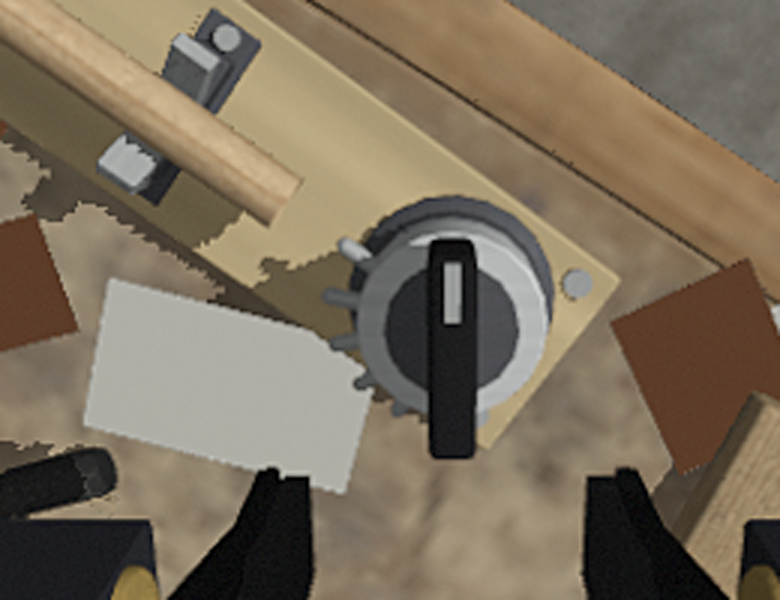

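The bar appears at x 430-477, rows 250-458, which matches the prediction to within a pixel. The dowel is seated in the near V. I'll descend and grip.

Request:
drive_tool:
  moves:
    - {"x": 0, "y": 0, "z": 45, "rx": 0, "ry": 0, "rz": 0, "fingers": -0.1}
    - {"x": 0, "y": 0, "z": 90, "rx": 0, "ry": 0, "rz": 0, "fingers": -0.1}
    - {"x": 0, "y": 0, "z": 115, "rx": 0, "ry": 0, "rz": 0, "fingers": -0.1}
    - {"x": 0, "y": 0, "z": 127, "rx": 0, "ry": 0, "rz": 0, "fingers": -0.1}
    - {"x": 0, "y": 0, "z": 130, "rx": 0, "ry": 0, "rz": 0, "fingers": -0.1}
    - {"x": 0, "y": 0, "z": 130, "rx": 0, "ry": 0, "rz": 0, "fingers": 0.2}
    - {"x": 0, "y": 0, "z": 130, "rx": 0, "ry": 0, "rz": 0, "fingers": 0.5}
    - {"x": 0, "y": 0, "z": 130, "rx": 0, "ry": 0, "rz": 0, "fingers": 1}
    - {"x": 0, "y": 0, "z": 130, "rx": 0, "ry": 0, "rz": 0, "fingers": 1}
    - {"x": 0, "y": 0, "z": 130, "rx": 0, "ry": 0, "rz": 0, "fingers": 1}
    - {"x": 0, "y": 0, "z": 130, "rx": 0, "ry": 0, "rz": 0, "fingers": 1}
  force: 40

```text
time_s: 14.28
tool_pos: [0.4439, -0.1316, 0.0704]
tool_rot: [179.9, -0.0, 32.0]
force: [1.5, -4.0, 0.1]
grip_width: 0.0138
grasp_force: 40.0
```

Run:
```python
from h import *
o=sensors.get_obs();print(o["time_s"],o["tool_pos"],o["tool_rot"],o["force"],o["wrist_torque"],o["grip_width"],o["grasp_force"],o["qpos"])
```

```text
14.275 [ 0.44390531 -0.1316441   0.07041356] [ 1.79897402e+02 -3.59719808e-02  3.19995495e+01] [ 1.54477636 -4.03141941  0.1367963 ] [-0.68660745 -0.39089268  0.07245302] 0.013783779320780842 40.003681126981974 [ 50.58490874   6.70268606 -38.81620394 118.23946472   5.08992295
  56.53553902 -48.84466903]
```

Request:
drive_tool:
  moves:
    - {"x": 0, "y": 0.4, "z": 0, "rx": 0, "ry": 0, "rz": 0, "fingers": 1}
    - {"x": 0, "y": 0.4, "z": 0, "rx": 0, "ry": 0, "rz": 0.08, "fingers": 1}
    - {"x": 0, "y": 0.4, "z": 0, "rx": 0, "ry": 0, "rz": 0.16, "fingers": 1}
    - {"x": 0, "y": 0.4, "z": 0, "rx": 0, "ry": 0, "rz": 0.24, "fingers": 1}
    - {"x": 0, "y": 0.4, "z": 0, "rx": 0, "ry": 0, "rz": 0.32, "fingers": 1}
    - {"x": 0, "y": 0.4, "z": 0, "rx": 0, "ry": 0, "rz": 0.4, "fingers": 1}
    - {"x": 0, "y": 0.4, "z": 0, "rx": 0, "ry": 0, "rz": 0.48, "fingers": 1}
    - {"x": 0, "y": 0.4, "z": 0, "rx": 0, "ry": 0, "rz": 0.56, "fingers": 1}
    - {"x": 0, "y": 0.4, "z": 0, "rx": 0, "ry": 0, "rz": 0.64, "fingers": 1}
    - {"x": 0, "y": 0.4, "z": 0, "rx": 0, "ry": 0, "rz": 0.64, "fingers": 1}
    - {"x": 0, "y": 0.4, "z": 0, "rx": 0, "ry": 0, "rz": 0.64, "fingers": 1}
  force: 50

```text
time_s: 15.65
tool_pos: [0.4442, -0.1331, 0.0704]
tool_rot: [179.9, -0.1, -4.7]
force: [3.0, -5.8, -0.6]
grip_width: 0.0135
grasp_force: 50.0
```

Run:
```python
from h import *
o=sensors.get_obs();print(o["time_s"],o["tool_pos"],o["tool_rot"],o["force"],o["wrist_torque"],o["grip_width"],o["grasp_force"],o["qpos"])
```

```text
15.65 [ 0.44424312 -0.13306724  0.0704306 ] [ 1.79862414e+02 -1.27744987e-01 -4.69090733e+00] [ 2.98915572 -5.81644944 -0.55258671] [-1.25715709 -0.50415595  0.05614169] 0.013543344693081057 50.00858126208186 [ 48.04214306   6.45625961 -36.04342193 118.26357649   4.69711557
  56.45235295 -85.10915646]
```

Request:
drive_tool:
  moves:
    - {"x": 0.3, "y": 0.8, "z": 0, "rx": 0, "ry": 0, "rz": 0.07, "fingers": 1}
    - {"x": 0.3, "y": 0.8, "z": 0, "rx": 0, "ry": 0, "rz": 0.14, "fingers": 1}
    - {"x": 0.3, "y": 0.8, "z": 0, "rx": 0, "ry": 0, "rz": 0.21, "fingers": 1}
    - {"x": 0.3, "y": 0.8, "z": 0, "rx": 0, "ry": 0, "rz": 0.28, "fingers": 1}
    - {"x": 0.3, "y": 0.8, "z": 0, "rx": 0, "ry": 0, "rz": 0.35, "fingers": 1}
    - {"x": 0.3, "y": 0.8, "z": 0, "rx": 0, "ry": 0, "rz": 0.42, "fingers": 1}
    - {"x": 0.3, "y": 0.8, "z": 0, "rx": 0, "ry": 0, "rz": 0.49, "fingers": 1}
    - {"x": 0.3, "y": 0.8, "z": 0, "rx": 0, "ry": 0, "rz": 0.55, "fingers": 1}
    - {"x": 0.3, "y": 0.8, "z": 0, "rx": 0, "ry": 0, "rz": 0.59, "fingers": 1}
    - {"x": 0.3, "y": 0.8, "z": 0, "rx": 0, "ry": 0, "rz": 0.615, "fingers": 1}
    - {"x": 0.3, "y": 0.8, "z": 0, "rx": 0, "ry": 0, "rz": 0.615, "fingers": 1}
    - {"x": 0.3, "y": 0.8, "z": 0, "rx": 0, "ry": 0, "rz": 0.615, "fingers": 1}

```text
time_s: 17.15
tool_pos: [0.4437, -0.1344, 0.0704]
tool_rot: [179.9, -0.1, -39.9]
force: [0.4, -7.2, 0.6]
grip_width: 0.0139
grasp_force: 50.0
```

Run:
```python
from h import *
o=sensors.get_obs();print(o["time_s"],o["tool_pos"],o["tool_rot"],o["force"],o["wrist_torque"],o["grip_width"],o["grasp_force"])
c=vision.read_camera("wrist");s=vision.read_camera("scene");t=vision.read_camera("top")
a=cv2.resize(c["image"][:,:,::-1],(460,345));b=cv2.resize(t["image"][150:240,190:320,::-1],(340,235),interpolation=cv2.INTER_CUBIC)
P=np.zeros((345,800,3),np.uint8);P[:,:460]=a;P[:235,460:]=b;cv2.imwrite("pics/end.png",P);cv2.imwrite("pics/endscene.png",s["image"][:,:,::-1])
np.savez("w8.npz",**c)
```

```text
17.15 [ 0.44369762 -0.13439295  0.07041882] [ 1.79876960e+02 -1.35735826e-01 -3.99443305e+01] [ 0.44702928 -7.2408544   0.6150797 ] [-1.34089646 -0.10207556  0.01583588] 0.013924018386706257 50.00912404619157
```

View pics/end.png

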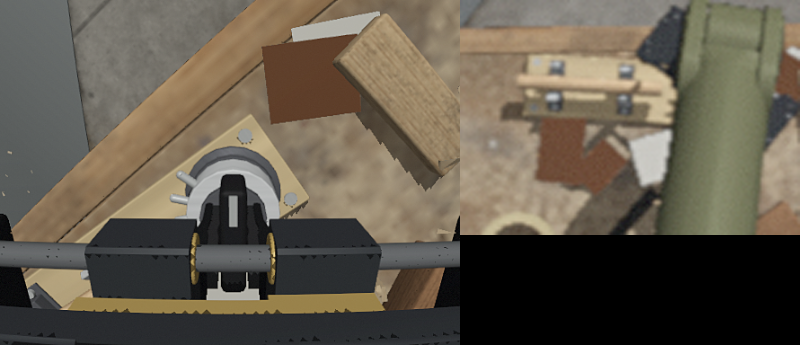

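The wrist panel shows the bar still between the pads, with its pointer mark near (233,210). The top panel shows the dowel lying across both V rests, from about (517,80) to (660,87). I'll check the bar angle from the mark and the dowel's centring numerically.

Run:
```python
from h import *
for f,box in(("w7.npz",(150,182,254,270)),("w8.npz",(205,260,245,272))):
    c=dict(np.load(f));g=c["image"].min(2);r0,r1,c0,c1=box
    m=np.zeros_like(g);m[r0:r1,c0:c1]=(g[r0:r1,c0:c1]>110)
    n,l,s,ce=cv2.connectedComponentsWithStats(m)
    for i in range(1,n):
        if s[i][4]<40: continue
        P=np.argwhere(l==i)[:,::-1].astype(np.float32);W=pix2w(c,P,.088)[:,:2];W=W-W.mean(0)
        v=np.linalg.svd(W,full_matrices=False)[2][0]; print(f,s[i],(np.degrees(np.arctan2(v[1],v[0]))+90)%180-90)
t=vision.read_camera("top");im=t["image"];u=np.array([.067,.9978])
o=np.array([.4535,.0234])
print("top pred ends,Vs",w2pix(t,[[*(o+k*u),z] for k,z in((.091,.045),(-.091,.045),(.045,.049),(-.045,.049))]))
q=w2pix(t,[[*(o+k*u),.051] for k in np.arange(-.11,.111,.002)])
print([(round(k),int(im[int(round(b)),int(round(a)),0])-int(im[int(round(b)),int(round(a)),2])*0) for k,(a,b) in zip(np.arange(-110,111,2),q) if abs(k)>76])
```

```text
w7.npz [258 158   6  20 111] 30.804402182941374
w8.npz [255 218   9  35 309] -40.06482444530528
top pred ends,Vs [[212.00961352 180.59629864]
 [266.93046595 183.50321817]
 [225.73969302 181.19932104]
 [252.9765851  182.64076759]]
[(-110, 87), (-108, 129), (-106, 177), (-104, 177), (-102, 175), (-100, 175), (-98, 200), (-96, 203), (-94, 203), (-92, 206), (-90, 206), (-88, 208), (-86, 209), (-84, 209), (-82, 210), (-80, 210), (-78, 208), (78, 198), (80, 197), (82, 194), (84, 194), (86, 207), (88, 207), (90, 196), (92, 169), (94, 169), (96, 156), (98, 156), (100, 154), (102, 152), (104, 152), (106, 150), (108, 150), (110, 146)]
```

Run:
```python
from h import *
c=dict(np.load("w7.npz"));u=np.array([.067,.9978]);o=np.array([.4535,.0234]);n=np.array([u[1],-u[0]])
f=lambda x,y:(110+x/3-.33,70+y/3-.33)
for lab,p,z in(("end",f(302,181),.042),("end",f(272,225),.042),("endtop",f(290,200),.0515),("V1 upper wing rim corners",f(175,33),.049),("",f(224,60),.049),("V1 lower wing",f(98,165),.049),("",f(140,190),.049)):
    w=pix2w(c,[p],z)[0][:2]-o;print(lab,"along %.1f across %.1f"%(w@u*1e3,w@n*1e3))
```

```text
end along -92.1 across 8.1
end along -92.0 across -8.8
endtop along -92.7 across 3.0
V1 upper wing rim corners along -38.1 across 23.6
 along -54.0 across 25.5
V1 lower wing along -39.2 across -22.6
 along -53.7 across -21.6
```

Run:
```python
from cell import workorder, sensors
o=sensors.get_obs();print(o["time_s"],o["tool_rot"],o["grasp_force"],workorder.sign_off())
```

```text
the job is handed in; nothing more can be done
17.35 [ 1.79876634e+02 -1.32451893e-01 -3.99481401e+01] 50.0090844836086 None
```

I laid the dowel in both V rests, centred to about 1 mm, then turned the turret about 72° clockwise to its third click and handed the job in at 17.35 s with the grip still held. The offcut and jar were not touched; no verdict came back.

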